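# Set the hold-down stop on the sippy cup

## Task

On the drying stand that holds the stainless sippy cup, lower the hold-down rod by its blue knob until its rubber foot touches the cup's lid, then lock it by pushing the red clamp lever all the way down until it lies level. Keep the cup standing under the rod and leave the hold-down of the other stand, which holds an amber bottle, as it is.

Things in the scene. Friction and masses are not known exactly. Their poses are not given: they have to be found in the camera images.
- cupstand: Fixed round white tray with spokes (164 mm across, 22 mm high) that holds the cup; origin under its centre, on the shelf, and on the rod's axis; z up. A steel post (14 mm thick) at x = -64 mm carries a white bracket (30 mm wide, top at z = 214 mm) that guides the rod at x = 0. The red lever's pivot is a level axis at x = 34 mm, z = 206 mm; the lever points to +x.
- cupstand_knob (a point): Centre of the top of the blue knob (34 mm wide, 16 mm high) on the upright hold-down rod (10 mm thick) of the cup's stand. The rubber foot's underside (22 mm wide) is 121 mm below. Starts 30 to 65 mm above contact; pressing down on the knob with 3 to 5 N slides the rod, no grasp needed; friction keeps it where it is left. With foot on lid it is 238 mm above the shelf. z up.
- cupstand_lever_tip (a point): Middle of the upper edge of the free end of the red clamp lever (70 mm long, 20 wide, 8 thick) of the cup's stand. x: along the lever, pivot to free end; y: across, level. Starts raised 25 to 32 degrees above level (unlocked). Pressing the free end down with 2 to 5 N swings it to a stop at level (locked), its top then 214 mm above the shelf. Stays where it is left.
- cup_top (a point): Centre of the flat top of the teal lid of the stainless sippy cup (70 mm wide, 95 mm high, loose, about 190 g, two teal side handles), 117 mm above the shelf; the cup stands on its stand within about 4 mm of the rod's axis. A small spout (10 mm wide, 14 mm high) rises from the lid 25 mm off centre. z up along the cup's axis.
- bottlestand_knob (a point): Centre of the top of the blue knob on the other, identical stand, which holds an amber plastic bottle with a white cap (58 mm wide, 120 mm high). To be left alone: its rod stays raised, this point 293 to 303 mm above the shelf.
There are look-alikes about, which are no part of the job. Of the things like the part that bears cup_top, leave any that is pink, white or yellow; of the rest the larger one is meant.

How it is judged:
By the outcome, as a careful person would: the job done as asked, in the order asked, and still so for the second after the job is handed in, with the robot touching nothing.
It also fails if it takes over 35 s, if anything falls off the work surface, if the arm or the gripper's body presses on something with over 40 N, if the wrist force passes 120 N, or if a joint passes its speed limit or range.

## Robot

A 6-joint arm with a two-finger parallel gripper is mounted at the origin on the work surface. World frame = base frame: x ahead of the robot, y to its left, z up, the work surface at z = 0. Lengths are in mm, angles in rad, forces in N, time in s.
With the tool pointing down it reaches from about 325 to 900 mm from the base axis. Payload 3.5 kg.
Tool frame: the origin (TCP) lies between the finger pads; the fingertips stand 22 mm ahead of it and the grasp point (between the pads) lies 3 mm ahead of it; x points along the fingers, y is the direction in which the jaws open and shut, and the axes are right-handed (so a half turn about x gives the same grasp; the last joint's range is limited). The gripper opens to 85 mm and grips with 20 to 120 N. Pads are 22 mm wide; open, the fingers measure 114 mm over their backs; the gripper's body (76 mm by 85 mm) begins 54 mm behind the grasp point. The pads swing forward as they close: fully open they stand 13 mm farther back than shut.
Start: joints at [-1.304, 0.276, -0.026, 1.268, 0, 1.467], TCP at [225.881, -582.752, 253.313] pointing down, gripper open.
Joint ranges: [-3.12, 3.12], [-0.85, 1.88], [-1.08, 1.24], [-1.95, 2.15], [-1.57, 1.53], [-3.14, 3.14]. Speed limits (rad/s): [2.57, 2.57, 3.14, 3.14, 3.14, 3.14].

## Interface

Orientations are given as a unit quaternion [w, x, y, z].
In Python, from workcell import bot, viewer, finish_job, finder gives the robot as it stands.
- The arm moves only by the tool step_arm, never from a script. Its argument "motion" is a list of rows, each a list of 7 numbers: the shift along the tool's x, y, z in m, then the turn, a rotation vector about the tool's x, y, z in degrees, then the closure, from 0 (fully open) to 1 (shut). In form: [[x, y, z, wx, wy, wz, grip], ...]. A call has 1 to 12 rows; each row shifts and turns the pose as measured when the row begins, along the tool's axes as they then stand; what a row does not reach is not made up. A row lasts 1/10 s, in which the tool goes at most 50 mm and 8.59 degrees, less where a joint would pass 70% of its speed; a pose out of reach is approached as far as the arm can. A call is refused whole if a number of a shift passes 0.05 or a number of a turn 8.59, either way. A call with a gripper value outside its range is refused whole. The fingers move at their own pace and stop on an object; "force" is the grip in N (left out, the last holds). Time passes only in rows, so rows that do not move let the fingers close. It gives the time, the measured TCP pose, the force and the opening at its end, in the units of the state.
- bot.read_state(): the state, without advancing time (a new reading comes with each control period).
- viewer.capture(name): name is "side" or "top"; returns the picture (420x560x3 uint8, red, green, blue); there is no depth.
- viewer.camera_model(name): a dict with "camera_matrix" (3x3 intrinsics, pixels), "extrinsics" (4x4, takes a point from world to camera coordinates). Camera axes: x right, y down, z forward; pixel columns grow to the right and rows downward; lengths in mm; the calibration is good to about 2 mm. A picture is of the moment at which its call begins. camera_model takes no time and is no camera call.
- finish_job(): hands the job in, once; it reports no verdict.
Trained networks look in the newest picture that a camera, given by its name, has taken for a name from the list of things; names that differ only in an ending like _2 or _b are one class to them, and where a whole thing is asked for, a point or a joint stands for the part that bears it (a point fixed in the world has none). Each returns a list of dicts, best first, with "conf" (0 to 1); they miss things now and then, are a little off and sometimes report something else, mostly with a low value. They report only what shows in the picture. A call takes as long as a camera call. They do not tell look-alikes from the thing itself.
- finder.cut_out(camera, label): "region" (420x560 bool, what is visible of it) and "at" ([row, column] in pixels, amid what is visible of it).
The state is a dict: "t": time; "qpos": joint angles; "qvel": joint speeds; "tau": joint torques, N m; "ee_pos": TCP position; "tcp_rot": TCP orientation; "ft_force": force on the tool from outside, world axes, zero at the start; "wrist_torque": the same for the moment, N m; "width": finger opening in mm.
Only numpy, scipy, OpenCV 4.12 (cv2) and the standard library are available. Lean on these libraries where they do the work, as an engineer would, in place of code of your own. Each camera call takes 0.05 s, during which the arm holds its last target.

## Working session

There is one attempt and no reset: what is moved stays moved. The work goes in short steps, Python scripts to look and compute and a tool call to move; the robot and the scene stay as the last step left them, time stands still between calls to the robot, and variables do not carry over. Pictures are saved under pics/ and viewed, and the job is handed in when it is done.

Besides the shell and the picture viewer there is one more tool, called after ">>>" as name([rows], argument=value, ...), one row to a line, values as JSON. step_arm: Moves the arm, as the interface text tells. Its arguments: {"type":"object","properties":{"motion":{"type":"array"},"force":{"type":"number"}},"required":["motion"]}

```bash
mkdir -p pics; ls; python3 - <<'E'
from workcell import bot, viewer, finder
import cv2
for n in ("side","top"):
    im=viewer.capture(n); cv2.imwrite(f"pics/{n}0.png",im[:,:,::-1])
    m=viewer.camera_model(n); print(n,m)
s=bot.read_state(); print(s)
E
```

```text
pics
side {'camera_matrix': array([[388.3946234 ,   0.        , 275.06325756],
       [  0.        , 388.3946234 , 208.60527504],
       [  0.        ,   0.        ,   1.        ]]), 'extrinsics': array([[ 9.91188188e-01, -1.32111652e-01,  9.61699217e-03,
        -5.30653717e+02],
       [-7.23524688e-02, -6.00789208e-01, -7.96126527e-01,
         1.29501327e+02],
       [ 1.10955376e-01,  7.88415397e-01, -6.05053771e-01,
         9.55843793e+02],
       [ 0.00000000e+00,  0.00000000e+00,  0.00000000e+00,
         1.00000000e+00]])}
top {'camera_matrix': array([[412.14914416,   0.        , 283.92374817],
       [  0.        , 412.14914416, 219.78029122],
       [  0.        ,   0.        ,   1.        ]]), 'extrinsics': array([[ 1.12561389e-02, -9.99857090e-01, -1.26134796e-02,
        -8.20392543e+01],
       [-9.92411907e-01, -9.62593684e-03, -1.22580378e-01,
         5.14520047e+02],
       [ 1.22441444e-01,  1.38975491e-02, -9.92378431e-01,
         1.09625636e+03],
       [ 0.00000000e+00,  0.00000000e+00,  0.00000000e+00,
         1.00000000e+00]])}
{'t': 0.1, 'qpos': array([-1.30444460e+00,  2.77116535e-01, -2.77453561e-02,  1.26802213e+00,
       -6.60232065e-06,  1.46742141e+00]), 'qvel': array([ 0.00179452, -0.00226123,  0.0037886 ,  0.00114416,  0.00088875,
       -0.00148444]), 'tau': array([-7.68847258e-04, -4.46708608e+01,  2.96128088e+01,  8.48475349e-03,
       -1.45336990e-04, -7.18017816e-06]), 'ee_pos': array([ 225.67703597, -582.11625973,  252.23371593]), 'tcp_rot': array([-0.1292393 , -0.69499587, -0.13071025,  0.69512069]), 'ft_force': array([ 0.77786734, -0.49787738, -0.63426205]), 'wrist_torque': array([ 0.01140214,  0.0067343 , -0.0390534 ]), 'width': 85.40648963088127}
```

View pics/side0.png

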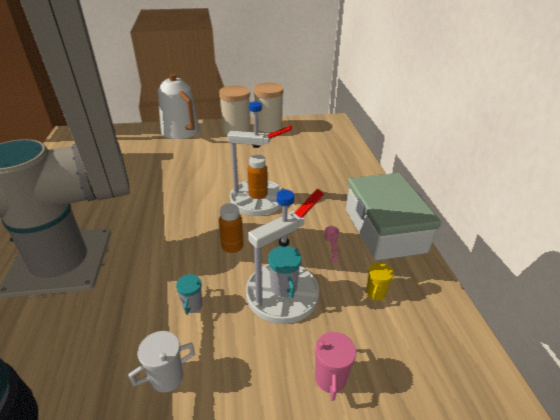

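View pics/top0.png

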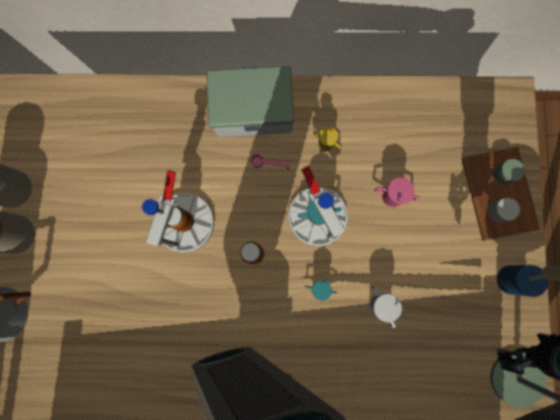

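The side view shows the cup's stand with its tray near (283,290), teal lid (285,260), blue knob (286,198) and red lever (310,203). The bottle's stand is behind it, with its tray at (258,195) and knob (256,106). A smaller teal cup stands free at (190,293), and there are white (162,362), pink (333,362) and yellow (379,282) look-alikes.

In the top view the cup's stand is at (318,216), with its knob at (326,201) and its lever around (311,180).

```bash
cat > h.py <<'E'
import numpy as np, cv2
from workcell import bot, viewer, finder
from scipy.optimize import least_squares
def P(n):
    m=viewer.camera_model(n); return m["camera_matrix"]@m["extrinsics"][:3]
def proj(n,X):
    X=np.atleast_2d(X); q=np.c_[X,np.ones(len(X))]@P(n).T; return q[:,:2]/q[:,2:]
def atz(n,uv,z):
    m=viewer.camera_model(n);R=m["extrinsics"][:3,:3];t=m["extrinsics"][:3,3]
    d=R.T@np.linalg.inv(m["camera_matrix"])@[uv[0],uv[1],1]; c=-R.T@t
    return c+d*(z-c[2])/d[2]
def tri(a,b):
    X=cv2.triangulatePoints(P("side"),P("top"),np.float64(a).reshape(2,1),np.float64(b).reshape(2,1))[:,0]; X=X[:3]/X[3]
    return X, proj("side",X)[0]-a, proj("top",X)[0]-b
E
python3 - <<'E'
from h import *
for n in ("side","top"):
    im=viewer.capture(n)
    for l in ("cupstand","cupstand_knob","cupstand_lever_tip","cup_top"):
        for d in finder.cut_out(n,l):
            r=d["region"]; ys,xs=np.nonzero(r)
            print(n,l,round(d["conf"],2),"at(u,v)",d["at"][1],d["at"][0],"bbox",xs.min(),xs.max(),ys.min(),ys.max(),r.sum())
    if n=="side": c=im[170:330,180:360]
    else: c=im[150:260,270:370]
    cv2.imwrite(f"pics/{n}_crop.png",cv2.resize(c,None,fx=4 if n=="side" else 5,fy=4 if n=="side" else 5,interpolation=cv2.INTER_CUBIC)[:600,:,::-1])
E
```

```text
side cupstand 0.79 at(u,v) 272.7 281.9 bbox 247 324 189 323 4613
side cupstand_knob 0.57 at(u,v) 282.8 203.0 bbox 277 295 189 246 428
side cupstand_lever_tip 0.61 at(u,v) 309.0 204.0 bbox 295 323 189 217 294
side cup_top 0.88 at(u,v) 381.5 279.4 bbox 367 393 263 300 820
side cup_top 0.85 at(u,v) 188.7 293.0 bbox 176 202 273 314 863
side cup_top 0.8 at(u,v) 284.7 271.5 bbox 268 302 245 297 1466
side cup_top 0.7 at(u,v) 335.0 361.6 bbox 315 355 332 398 1981
side cup_top 0.61 at(u,v) 164.4 362.6 bbox 130 193 331 391 2395
top cupstand 0.75 at(u,v) 319.5 211.9 bbox 288 346 166 245 2583
top cupstand_knob 0.72 at(u,v) 325.4 196.8 bbox 318 332 193 207 177
top cupstand_lever_tip 0.71 at(u,v) 310.1 180.5 bbox 301 320 166 196 269
top cup_top 0.78 at(u,v) 394.8 194.9 bbox 375 417 177 206 773
top cup_top 0.73 at(u,v) 326.0 138.6 bbox 313 339 127 150 420
top cup_top 0.72 at(u,v) 318.9 289.3 bbox 305 335 280 299 355
top cup_top 0.72 at(u,v) 385.2 305.3 bbox 369 401 286 325 802
top cup_top 0.6 at(u,v) 312.4 210.6 bbox 299 338 202 223 243
```

View pics/side_crop.png

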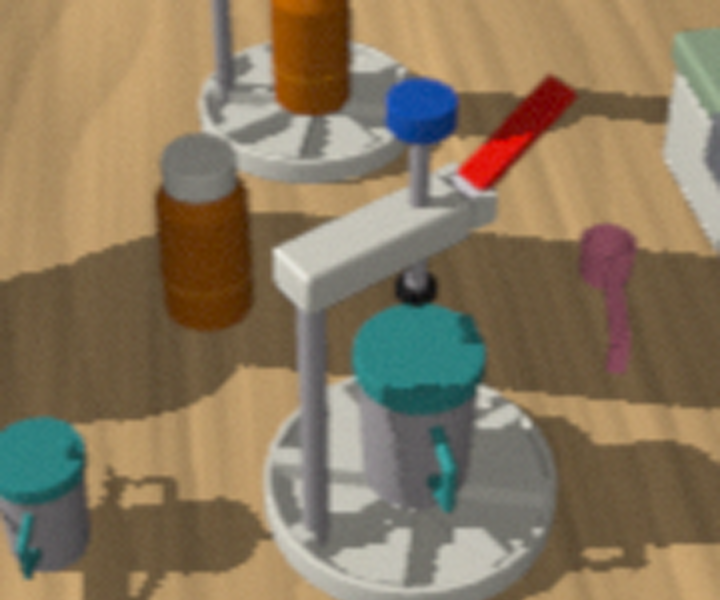

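View pics/top_crop.png

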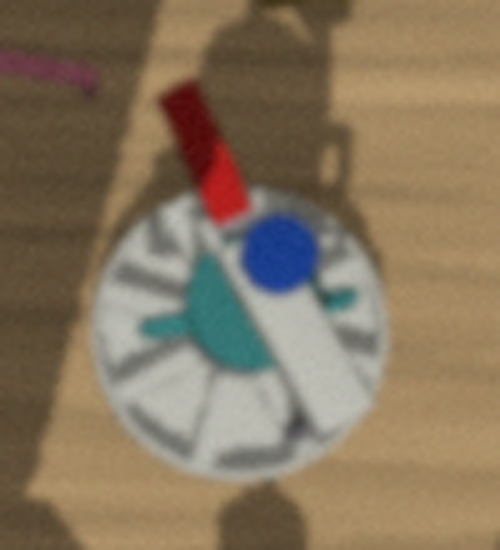

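```bash
python3 - <<'E'
from h import *
np.set_printoptions(precision=1,suppress=True)
k=tri([285.3,194.3],[326.2,200.6]); print("knob",k)
t=tri([320.75,191.5],[305.8,168.2]); print("tip",t)
c=atz("top",[318,216.6],22); c2=atz("side",[282.6,288],22); print("tray top",c,"side",c2)
d=t[0]-k[0]; yaw=np.arctan2(d[1],d[0]); print("yaw",np.degrees(yaw), np.hypot(d[0],d[1]))
# model fit: x0,y0,yaw,knobz,leverang from the features
a0=np.array
def model(p):
    x,y,w,kz,an=p; u=np.array([np.cos(w),np.sin(w),0]); o=np.array([x,y,0.])
    piv=o+34*u+[0,0,206]
    # pivot at z 206, top at 214 when level -> top edge offset 8 above pivot
    tip=piv+(70*np.cos(an)-8*np.sin(an))*u+[0,0,70*np.sin(an)+8*np.cos(an)]
    return o+[0,0,kz],tip,o+[0,0,22],o-64*u
def res(p):
    K,T,O,_=model(p)
    return np.r_[proj("side",K)[0]-[285.3,194.3],proj("top",K)[0]-[326.2,200.6],proj("side",T)[0]-[320.75,191.5],proj("top",T)[0]-[305.8,168.2],(proj("top",O)[0]-[318,216.6])]
s=least_squares(res,[k[0][0],k[0][1],yaw,k[0][2],.5]); print(s.x,np.degrees(s.x[2]),np.degrees(s.x[4]),"tip",model(s.x)[1]); print(s.fun)
E
```

```text
knob (array([ 528.2, -170.4,  276.1]), array([-0.4,  0.1]), array([ 0. , -0.3]))
tip (array([ 606.8, -127.5,  246.3]), array([-0.5,  0.1]), array([ 0. , -0.4]))
tray top [ 526.2 -170.4   22. ] side [ 529.2 -171.9   22. ]
yaw 28.61513770074788 89.52633595905255
[ 527.4 -170.9    0.5  276.7    0.5] 28.634292049298416 29.18372669077338 tip [ 607.4 -127.2  247.1]
[-0.8  0.   0.3 -0.  -0.2 -0.3 -0.1 -0.8  0.2 -0.4]
```

```bash
cat >> h.py <<'E'
from scipy.spatial.transform import Rotation as Ro
np.set_printoptions(precision=1,suppress=True)
def go(target):
    s=bot.read_state(); q=s["tcp_rot"]; R=Ro.from_quat([q[1],q[2],q[3],q[0]]).as_matrix()
    print("t",round(s["t"],2),"pos",s["ee_pos"],"F",s["ft_force"],"w",round(s["width"],1)); print("R cols\n",np.round(R,3))
    print("shift in tool mm",R.T@(np.array(target)-s["ee_pos"]))
    ax=np.cross(R[:,0],[0,0,-1]); print("level turn deg (tool)",np.degrees(R.T@ax))
E
python3 - <<'E'
from h import *
go([527.5,-171,340])
E
```

```text
t 0.6 pos [ 225.9 -582.7  253.3] F [ 0.3  1.2 -0.4] w 85.1
R cols
 [[ 0.   0.4 -0.9]
 [-0.  -0.9 -0.4]
 [-1.   0.  -0. ]]
shift in tool mm [ -86.7 -274.9 -430. ]
level turn deg (tool) [ 0. -0. -0.]
```

>>> step_arm([
  [-0.04,0,0,0,0,0,1],
  [-0.04,-0.01,-0.02,0,0,0,1],
  [0,-0.025,-0.04,0,0,0,1],
  [0,-0.025,-0.04,0,0,0,1],
  [0,-0.025,-0.04,0,0,0,1],
  [0,-0.025,-0.04,0,0,0,1],
  [0,-0.025,-0.04,0,0,0,1],
  [0,-0.025,-0.04,0,0,0,1],
  [0,-0.025,-0.04,0,0,0,1],
  [0,-0.025,-0.04,0,0,0,1],
], force=40)

```text
t: 1.6
ee_pos: [473.7, -259.5, 337.5]
tcp_rot: [0.127, 0.697, 0.124, -0.694]
ft_force: [0.4, -0.0, -0.8]
width: 0.0
```

```bash
python3 - <<'E'
from h import *
go([527.5,-171,320])
E
```

```text
t 1.6 pos [ 473.7 -259.5  337.5] F [ 0.4 -0.  -0.8] w 0.0
R cols
 [[ 0.   0.3 -0.9]
 [-0.  -0.9 -0.3]
 [-1.   0.  -0. ]]
shift in tool mm [ 17.4 -64.2 -81.3]
level turn deg (tool) [ 0.  -0.2 -0.3]
```

>>> step_arm([
  [0,-0.03,-0.04,0,0,0,1],
  [0,-0.025,-0.03,0,0,0,1],
  [0.003,-0.009,-0.011,0,0,0,1],
  [0,0,0,0,0,0,1],
])

```text
t: 2.0
ee_pos: [530.9, -164.0, 335.2]
tcp_rot: [0.13, 0.698, 0.127, -0.693]
ft_force: [-0.6, -0.7, -0.4]
width: 0.1
```

```bash
python3 - <<'E'
from h import *
go([527.5,-171,310])
for n in ("side","top"):
    im=viewer.capture(n)
    c=im[150:310,180:360] if n=="side" else im[120:280,240:420]
    cv2.imwrite(f"pics/{n}_1.png",cv2.resize(c,None,fx=3.5,fy=3.5,interpolation=cv2.INTER_CUBIC)[:,:,::-1])
E
```

```text
t 2.0 pos [ 530.9 -164.   335.2] F [-0.6 -0.7 -0.4] w 0.1
R cols
 [[ 0.   0.4 -0.9]
 [-0.  -0.9 -0.4]
 [-1.   0.  -0. ]]
shift in tool mm [25.2  5.2  5.8]
level turn deg (tool) [ 0.  -0.4 -0.4]
```

View pics/side_1.png

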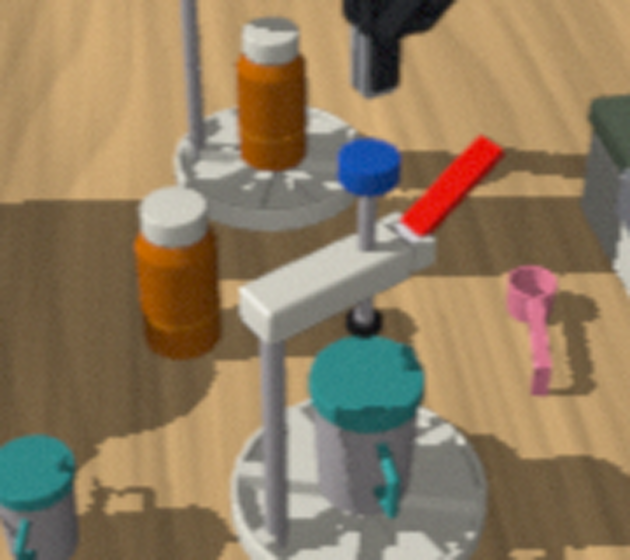

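>>> step_arm([
  [0.008,0.005,0.006,0,0,0,1],
  [0.005,0,0,0,0,0,1],
  [0,0,0,0,0,0,1],
])

```text
t: 2.4
ee_pos: [524.7, -176.4, 321.7]
tcp_rot: [0.129, 0.698, 0.123, -0.693]
ft_force: [-1.4, -0.2, -0.6]
width: 0.0
```

```bash
python3 - <<'E'
from h import *
go([527.5,-171,298])
E
```

```text
t 2.4 pos [ 524.7 -176.4  321.7] F [-1.4 -0.2 -0.6] w 0.0
R cols
 [[ 0.   0.4 -0.9]
 [-0.  -0.9 -0.4]
 [-1.   0.  -0. ]]
shift in tool mm [23.7 -4.3 -4.4]
level turn deg (tool) [ 0.  -0.3 -0.5]
```

>>> step_arm([
  [0.005,-0.003,-0.003,0,0,0,1],
  [0.005,0,0,0,0,0,1],
  [0,0,0,0,0,0,1],
])

```text
t: 2.7
ee_pos: [525.6, -174.0, 310.5]
tcp_rot: [0.127, 0.698, 0.122, -0.694]
ft_force: [0.0, -0.0, -0.3]
width: 0.3
```

```bash
python3 - <<'E'
from h import *
go([527.5,-171,298])
for n in ("side","top"):
    im=viewer.capture(n)
    c=im[120:280,200:380] if n=="side" else im[120:280,240:420]
    cv2.imwrite(f"pics/{n}_2.png",cv2.resize(c,None,fx=3.5,fy=3.5,interpolation=cv2.INTER_CUBIC)[:,:,::-1])
s=bot.read_state();print(s["qvel"],s["ee_pos"])
E
```

```text
t 2.7 pos [ 525.6 -174.   310.5] F [ 0.  -0.  -0.3] w 0.3
R cols
 [[ 0.   0.3 -0.9]
 [-0.  -0.9 -0.3]
 [-1.   0.  -0. ]]
shift in tool mm [12.4 -2.3 -2.7]
level turn deg (tool) [ 0.  -0.3 -0.4]
[ 0. -0.  0.  0.  0. -0.] [ 526.  -174.   311.2]
```

View pics/side_2.png

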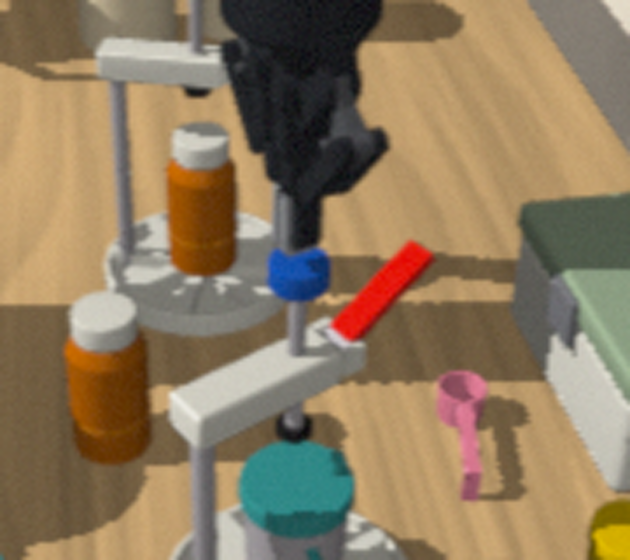

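View pics/top_2.png

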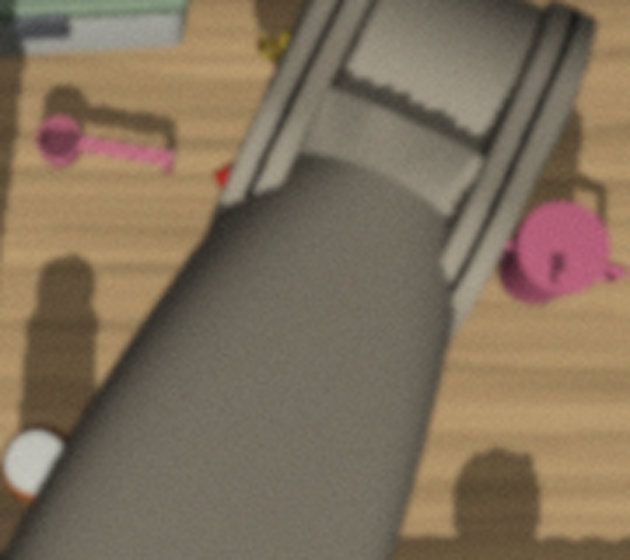

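The side view shows the fingertips right above the knob at crop (300,245), with the lever clear of the gripper. The arm hides the knob in the top view. Next I'll press down in small steps.

>>> step_arm([
  [0.004,-0.002,-0.002,0,0,0,1],
  [0.004,0,0,0,0,0,1],
  [0.004,0,0,0,0,0,1],
])

```text
t: 3.1
ee_pos: [528.2, -171.3, 299.5]
tcp_rot: [0.128, 0.699, 0.122, -0.693]
ft_force: [-0.2, 0.1, -0.2]
width: -0.3
```

>>> step_arm([
  [0.005,0,0,0,0,0,1],
  [0.005,0,0,0,0,0,1],
])

```text
t: 3.3
ee_pos: [528.3, -171.3, 289.5]
tcp_rot: [0.128, 0.699, 0.122, -0.693]
ft_force: [-1.1, 0.2, 3.2]
width: 0.1
```

```bash
python3 - <<'E'
from h import *
go([527.5,-171,260])
E
```

```text
t 3.3 pos [ 528.3 -171.3  289.5] F [-1.1  0.2  3.2] w 0.1
R cols
 [[ 0.   0.3 -0.9]
 [-0.  -0.9 -0.3]
 [-1.   0.  -0. ]]
shift in tool mm [29.5 -0.9  0.9]
level turn deg (tool) [ 0.  -0.4 -0.6]
```

>>> step_arm([
  [0.005,0,0,0,0,0,1],
  [0.005,0,0,0,0,0,1],
])

```text
t: 3.5
ee_pos: [528.3, -171.3, 279.2]
tcp_rot: [0.129, 0.699, 0.122, -0.693]
ft_force: [-0.8, 0.5, 2.1]
width: 0.3
```

>>> step_arm([
  [0.005,0,0,0,0,0,1],
  [0.005,0,0,0,0,0,1],
])

```text
t: 3.7
ee_pos: [528.3, -171.3, 268.4]
tcp_rot: [0.128, 0.699, 0.122, -0.693]
ft_force: [-1.3, 1.0, 3.2]
width: 0.1
```

```bash
python3 - <<'E'
from h import *
go([527.5,-171,260])
im=viewer.capture("side")
c=im[120:280,200:380]
cv2.imwrite(f"pics/side_3.png",cv2.resize(c,None,fx=3.5,fy=3.5,interpolation=cv2.INTER_CUBIC)[:,:,::-1])
E
```

```text
t 3.7 pos [ 528.3 -171.3  268.4] F [-1.3  1.   3.2] w 0.1
R cols
 [[ 0.   0.3 -0.9]
 [-0.  -0.9 -0.3]
 [-1.   0.  -0. ]]
shift in tool mm [ 8.4 -0.7  0.7]
level turn deg (tool) [ 0.  -0.4 -0.6]
```

View pics/side_3.png

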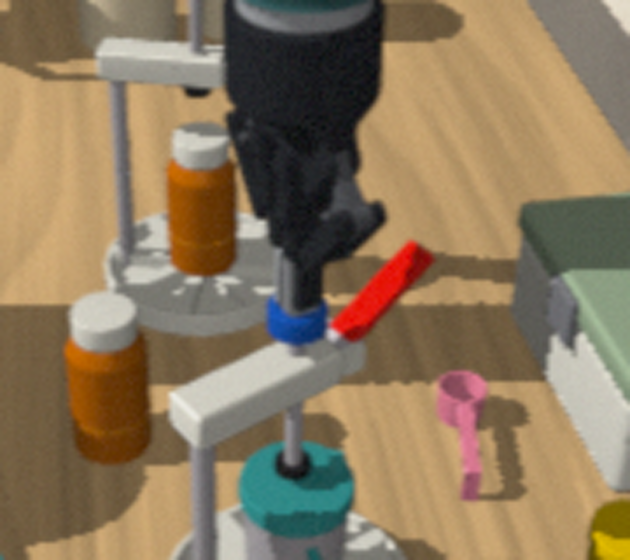

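The knob is going down with the fingers. The foot at crop (292,465) is just above the lid and the lever is clear. I'll take finer steps from here.

>>> step_arm([
  [0.003,0,0,0,0,0,1],
  [0.002,0,0,0,0,0,1],
])

```text
t: 3.95
ee_pos: [528.4, -171.4, 262.0]
tcp_rot: [0.128, 0.699, 0.122, -0.693]
ft_force: [-1.1, 0.1, 3.0]
width: 0.2
```

>>> step_arm([
  [0.002,0,0,0,0,0,1],
])

```text
t: 4.05
ee_pos: [528.4, -171.4, 259.9]
tcp_rot: [0.128, 0.699, 0.122, -0.693]
ft_force: [-3.7, 1.3, 20.7]
width: 0.2
```

>>> step_arm([
  [0.001,0,0,0,0,0,1],
])

```text
t: 4.15
ee_pos: [528.5, -171.4, 260.0]
tcp_rot: [0.128, 0.699, 0.122, -0.693]
ft_force: [-4.1, 1.7, 10.6]
width: -0.0
```

The force jumped with the fingertips at 238 mm, which is the height expected for foot on lid. I'll lift off and check.

>>> step_arm([
  [-0.01,0,0,0,0,0,1],
  [-0.03,0,0,0,0,0,1],
  [-0.03,0,0,0,0,0,1],
  [0,0,0,0,0,0,1],
])

```text
t: 4.55
ee_pos: [527.3, -170.7, 331.3]
tcp_rot: [0.128, 0.699, 0.122, -0.693]
ft_force: [0.5, 0.3, -0.1]
width: 0.1
```

```bash
python3 - <<'E'
from h import *
u=np.array([np.cos(.4997),np.sin(.4997),0])
im=viewer.capture("side")
c=im[120:320,200:380]
cv2.imwrite(f"pics/side_4.png",cv2.resize(c,None,fx=3,fy=3,interpolation=cv2.INTER_CUBIC)[:,:,::-1])
go([607.4-4*u[0],-127.2-4*u[1],285])
print("knob expected px",proj("side",[528,-171,238]), "lever level tip", np.array([527.4,-170.9,214])+104*u)
E
```

```text
t 4.6 pos [ 526.5 -170.4  329.1] F [-0.  -0.9 -0.5] w -0.1
R cols
 [[ 0.   0.3 -0.9]
 [-0.  -0.9 -0.3]
 [-1.   0.  -0. ]]
shift in tool mm [ 44.4 -12.  -86.7]
level turn deg (tool) [ 0.  -0.2 -0.4]
knob expected px [[284.3 211. ]] lever level tip [ 618.7 -121.1  214. ]
```

View pics/side_4.png

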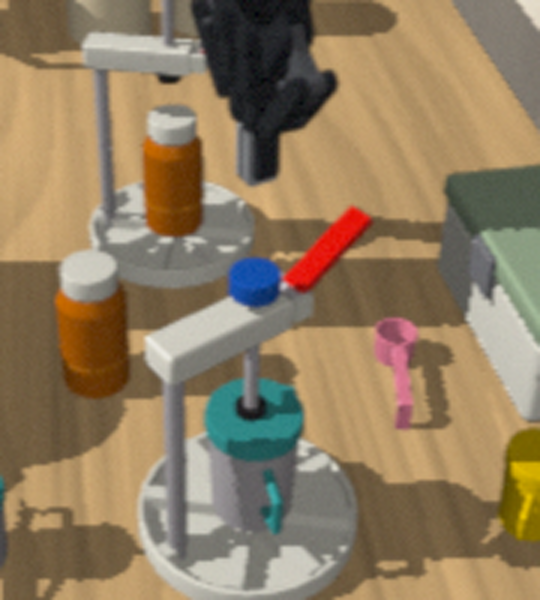

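The knob top is at (285.3,211), where it should be for 238 mm. The foot at crop (251,408) rests on the lid and the cup is upright. Next is the lever.

>>> step_arm([
  [0,-0.006,-0.04,0,0,0,1],
  [0,-0.005,-0.035,0,0,0,1],
  [0,-0.001,-0.006,0,0,0,1],
  [0,0,0,0,0,0,1],
])

```text
t: 5.0
ee_pos: [598.5, -130.0, 325.1]
tcp_rot: [0.126, 0.696, 0.123, -0.696]
ft_force: [-0.6, -0.3, 0.2]
width: 0.5
```

```bash
python3 - <<'E'
from h import *
go([608.1,-126.8,280])
E
```

```text
t 5.0 pos [ 598.5 -130.   325.1] F [-0.6 -0.3  0.2] w 0.5
R cols
 [[ 0.   0.3 -0.9]
 [-0.  -0.9 -0.3]
 [-1.   0.   0. ]]
shift in tool mm [ 45.1   0.2 -10.2]
level turn deg (tool) [ 0.   0.  -0.2]
```

>>> step_arm([
  [0.015,0,-0.009,0,0,0,1],
  [0.01,0,0,0,0,0,1],
  [0.005,0,0,0,0,0,1],
  [0.002,0,0,0,0,0,1],
])

```text
t: 5.4
ee_pos: [604.2, -127.6, 287.7]
tcp_rot: [-0.125, -0.694, -0.123, 0.698]
ft_force: [0.3, -1.1, -0.4]
width: -0.3
```

```bash
python3 - <<'E'
from h import *
im=viewer.capture("side")
c=im[120:280,200:380]
cv2.imwrite(f"pics/side_5.png",cv2.resize(c,None,fx=3.5,fy=3.5,interpolation=cv2.INTER_CUBIC)[:,:,::-1])
go([608.1,-126.8,269])
E
```

```text
t 5.45 pos [ 604.  -127.6  287.5] F [-0.5 -0.5 -0.4] w 0.0
R cols
 [[-0.   0.3 -0.9]
 [-0.  -0.9 -0.3]
 [-1.   0.   0. ]]
shift in tool mm [18.5  0.6 -4.2]
level turn deg (tool) [ 0.   0.3 -0. ]
```

View pics/side_5.png

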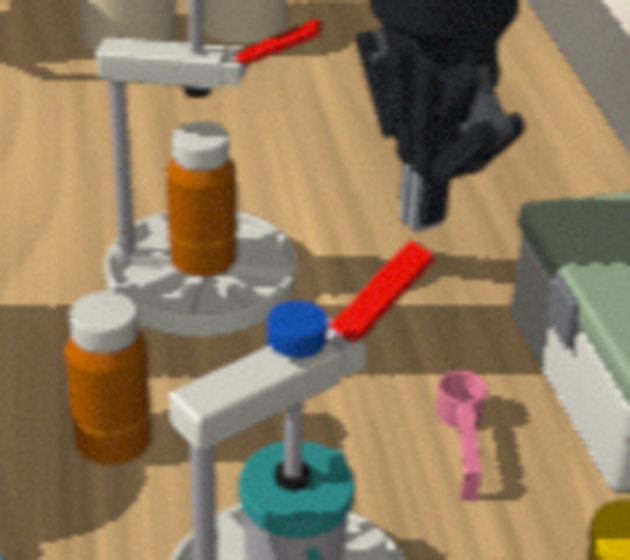

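The fingers at crop (425,225) are right above the free end of the lever at (420,250). I'll press down.

>>> step_arm([
  [0.006,0,-0.004,0,0,0,1],
  [0.006,0,-0.001,0,0,0,1],
  [0.005,0,0,0,0,0,1],
  [0.005,0,0,0,0,0,1],
])

```text
t: 5.85
ee_pos: [610.5, -126.4, 266.6]
tcp_rot: [0.125, 0.696, 0.122, -0.696]
ft_force: [1.6, 1.5, 2.9]
width: 0.2
```

>>> step_arm([
  [0.005,0,0,0,0,0,1],
  [0.005,0,0,0,0,0,1],
])

```text
t: 6.05
ee_pos: [612.1, -126.2, 257.6]
tcp_rot: [0.125, 0.698, 0.122, -0.694]
ft_force: [1.7, 1.6, 3.3]
width: 0.1
```

>>> step_arm([
  [0.005,0,0.001,0,0,0,1],
  [0.005,0,0.001,0,0,0,1],
])

```text
t: 6.25
ee_pos: [610.7, -127.1, 247.2]
tcp_rot: [0.126, 0.698, 0.122, -0.694]
ft_force: [0.4, 0.3, 1.4]
width: 0.0
```

>>> step_arm([
  [0.005,0,0,0,0,0,1],
  [0.003,0,0,0,0,0,1],
])

```text
t: 6.45
ee_pos: [609.9, -127.3, 237.7]
tcp_rot: [0.125, 0.698, 0.122, -0.695]
ft_force: [0.7, 0.3, 1.8]
width: 0.1
```

>>> step_arm([
  [0.002,0,0,0,0,0,1],
])

```text
t: 6.55
ee_pos: [609.8, -127.4, 235.5]
tcp_rot: [0.125, 0.698, 0.122, -0.695]
ft_force: [-0.9, 0.4, 11.6]
width: 0.3
```

Force is rising at 235.5, which fits the stop at level (236). I'll press slightly more to be sure.

>>> step_arm([
  [0.0015,0,0,0,0,0,1],
])

```text
t: 6.65
ee_pos: [609.8, -127.4, 235.4]
tcp_rot: [0.125, 0.698, 0.122, -0.695]
ft_force: [-2.6, 2.2, 12.6]
width: -0.1
```

>>> step_arm([
  [-0.01,0,0,0,0,0,1],
  [-0.04,0,0,0,0,0,1],
  [-0.04,0,0,0,0,0,1],
  [-0.01,0,0.04,0,0,0,1],
  [0,0.01,0.045,0,0,0,1],
  [0,0.02,0.045,0,0,0,1],
  [0,0.02,0.045,0,0,0,1],
  [0,0.02,0.045,0,0,0,1],
  [0,0.02,0.045,0,0,0,1],
  [0,0,0,0,0,0,1],
  [0,0,0,0,0,0,1],
])

```text
t: 7.75
ee_pos: [380.7, -307.5, 338.7]
tcp_rot: [-0.126, -0.692, -0.122, 0.7]
ft_force: [-0.3, -1.0, 0.5]
width: -0.1
```

```bash
python3 - <<'E'
from h import *
for n in ("side","top"):
    im=viewer.capture(n)
    c=im[80:320,180:380] if n=="side" else im[120:280,130:380]
    f=2.5 if n=="side" else 3.2
    cv2.imwrite(f"pics/{n}_6.png",cv2.resize(c,None,fx=f,fy=f,interpolation=cv2.INTER_CUBIC)[:,:,::-1])
u=np.array([np.cos(.4997),np.sin(.4997),0]); o=np.array([527.4,-170.9,0])
for nm,X in (("knob",o+[0,0,238]),("tip",o+104*u+[0,0,214]),("cuptop",o+[0,0,117])):
    a=proj("side",X)[0];b=proj("top",X)[0]
    print(nm,"side",a,"crop",(a-[180,80])*2.5,"top",b,"crop",(b-[130,120])*3.2)
go([0,0,0])
E
```

```text
knob side [284. 211.] crop [260.1 327.5] top [324.9 203.5] crop [623.8 267.2]
tip side [323.9 202.3] crop [359.9 305.9] top [302.5 166.2] crop [552.1 147.8]
cuptop side [282.7 257. ] crop [256.6 442.6] top [320.8 211.2] crop [610.6 292. ]
t 7.85 pos [ 381.8 -306.8  338.6] F [ 0.2  0.3 -0.5] w -0.1
R cols
 [[-0.   0.3 -0.9]
 [-0.  -0.9 -0.3]
 [-1.   0.   0. ]]
shift in tool mm [ 339.7 -421.6  247.7]
level turn deg (tool) [ 0.   0.7 -0.2]
```

View pics/side_6.png

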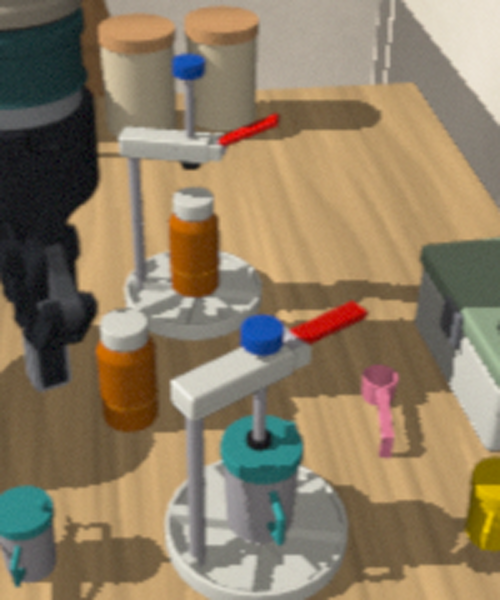

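View pics/top_6.png

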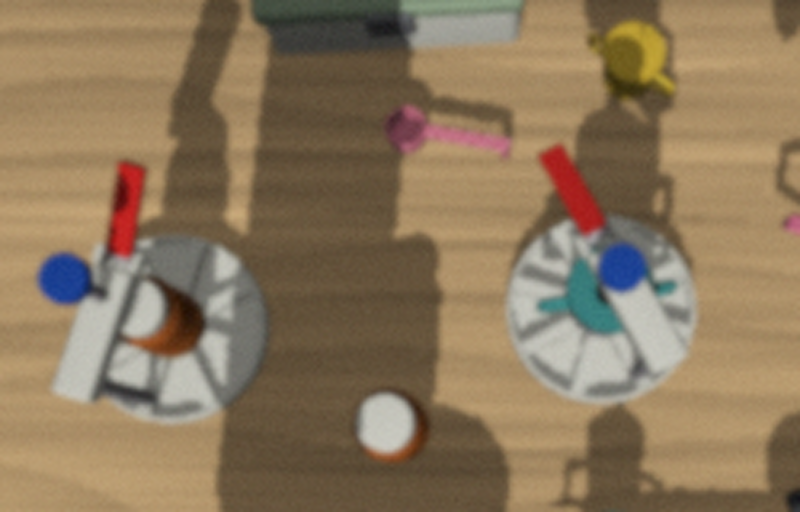

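The side view shows the foot on the lid at crop (258,438), the cup upright, and the lever in line with the bracket. Its tip is at crop (363,308) against (360,306) predicted for level. The top view agrees: tip at (552,150) against (552,148), knob at (622,267) against (624,267). The bottle's stand still has its rod raised and its lever up. The arm is clear.

```bash
python3 - <<'E'
from workcell import finish_job
print(finish_job())
E
```

```text
the job is handed in; nothing more can be done
None
```

The hold-down rod on the cup's stand is down with its foot on the lid, and the red lever is locked level. I handed the job in at about 8 s of the 35 s allowed.

- **Rod:** I pressed the knob down about 38 mm with the closed fingers. The force jumped from about 3 N to 21 N with the fingertips at 238 mm, the given height for foot on lid. The side picture showed the knob where it should be for that height, and the foot on the lid.
- **Lever:** I pressed the free end down until it stopped. It held firm at 12 N with the fingertips at about 213.5 mm, against 214 mm for level. In both final pictures the tip was within about 1.5 px of its predicted level position.
- **Cup and other stand:** The cup still stands under the rod. I never went near the bottle's stand, and it shows its rod and lever still raised.
- **Hand-in:** The gripper was well clear of everything. No check failed or disagreed beyond 1–2 px or mm.

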